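# Stack two lunch tin sets on their boards

## Task

Put the lunch tins together on their wooden boards. In the middle of the round board stand the tall round tin, seat the low round tin on top of it, and close that with the round lid; in the middle of the square board stand the square tin, its sides parallel to the board's, and close it with the square lid. Every foot and lid plug must sit fully home in the tin below, both stacks upright and let go, and the mug, the spice jar and the yoghurt tub are to stay where they are.

Things in the scene. Friction and masses are not known exactly. Their poses are not given: they have to be found in the camera images.
- tall_round_tin: Taller of two round open steel lunch tins: 64 mm outside diameter, 66 mm high, wall 3 mm, mouth 58 mm, 0.14 kg. Its lowest 8 mm are a tapered foot (45 mm across below, 54 mm above) that fits into another round tin's mouth until the shoulder over the foot rests on that rim. Loose, upright. Origin: centre of the underside of the foot; z up.
- low_round_tin: Lower of two round open steel lunch tins: 64 mm outside diameter, 46 mm high, otherwise like the tall one (wall 3 mm, mouth 58 mm, same 8 mm tapered foot), 0.11 kg. Seated on the tall tin, its underside is 58 mm above the tall tin's underside. Loose, upright. Origin: centre of the underside of the foot; z up.
- round_lid: Round steel lid, 64 mm across, black upright knob on its centre. From the underside up: tapered plug 0 to 8 mm (45 mm across below, 54 mm above; goes into the tin's mouth), plate 8 to 12 mm, knob 12 to 44 mm (20 mm across). 0.07 kg. Seated on the low round tin, its underside is 38 mm above that tin's. Loose, plug down. Origin: centre of the underside of the plug; z up.
- square_tin: Square open steel lunch tin, 60 x 60 mm outside, 52 mm high, wall 3 mm, mouth 54 x 54 mm, standing on an 8 mm high tapered square foot (42 mm wide at the underside, 50 mm at its top). 0.14 kg. Origin: centre of the underside of the foot; x and y along its sides, z up.
- square_lid: Square steel lid, 60 x 60 mm, 0.07 kg, loose. Underside up: tapered square plug 0 to 8 mm (42 mm wide below, 50 above), plate 8 to 12, black grip bar 12 to 44 mm (40 mm long along x, 12 mm thick along y). Seated in the square tin, its underside is 44 mm above the tin's; sides must be parallel to the tin's (any quarter turn). Origin: centre of the plug's underside; x, y along its sides.
- round_board: Round flat wooden serving board, 100 mm across, 12 mm thick, fixed on the worktop. Origin: centre of its underside (its top is 12 mm higher).
- square_board: Square flat wooden serving board, 100 x 100 mm, 12 mm thick, fixed on the worktop. Origin: centre of its underside (its top is 12 mm higher); x and y along its sides.
- mug: White mug, 82 mm across, 94 mm high, standing behind the boards; a bystander to leave alone. Origin: underside, at the middle of mug and handle together.
- spice_jar: Spice jar with a red cap, 45 mm across, 106 mm high, standing behind and to the left of the boards; a bystander to leave alone. Origin: centre of its underside.
- yoghurt_tub: Small light yoghurt tub, 72 mm across, 72 mm high, standing to the right of the boards; a bystander to leave alone. Behind and right of it stands a fixed crock of tall kitchen utensils, reaching 0.32 m high and leaning out over the worktop: swing the arm clear of it. Origin: centre of its underside.
Mind the look-alikes: they are no part of the job. What is shaped like the round_board but blue or turquoise is not meant.

How it is judged (in metres and radians):
At the end, for the whole second after the job is handed in: Tall round tin within 15 mm of the round board's centre, low tin seated on it, round lid on that; square tin within 15 mm of the square board's centre, sides within 10 degrees of its sides, square lid seated. Seated: within 3 mm of full depth, 6 mm of centre. All upright within 4 degrees, at rest (z of tall_round_tin in the frame of round_board between 0.009 and 0.015 m and horizontal distance between tall_round_tin and round_board below 0.015 m and z of low_round_tin in the frame of tall_round_tin between 0.055 and 0.061 m and horizontal distance between low_round_tin and tall_round_tin below 0.006 m and z of round_lid in the frame of low_round_tin between 0.035 and 0.041 m and horizontal distance between round_lid and low_round_tin below 0.006 m and z of square_tin in the frame of square_board between 0.009 and 0.015 m and horizontal distance between square_tin and square_board below 0.015 m and z of square_lid in the frame of square_tin between 0.041 and 0.047 m and horizontal distance between square_lid and square_tin below 0.006 m and (angle between the x axis of square_tin and the x axis of square_board, either way round below 0.18 rad or angle between the x axis of square_tin and the y axis of square_board, either way round below 0.18 rad) and angle between each of tall_round_tin, low_round_tin, round_lid, square_tin, square_lid's own z axis and vertical below 0.07 rad and linear speed of each of tall_round_tin, low_round_tin, round_lid, square_tin, square_lid below 0.02 m/s and angular speed of each of tall_round_tin, low_round_tin, round_lid, square_tin, square_lid below 0.2 rad/s); the robot touches nothing.
It fails at once if the white mug is pushed more than 30 mm from its place or tipped over (distance of mug from where it was at the start of the episode above 0.03 m or angle between mug's own z axis and vertical above 0.5 rad).
It fails at once if the spice jar is pushed more than 30 mm from its place or tipped over (distance of spice_jar from where it was at the start of the episode above 0.03 m or angle between spice_jar's own z axis and vertical above 0.5 rad).
It fails at once if the yoghurt tub is pushed more than 30 mm from its place or tipped over (distance of yoghurt_tub from where it was at the start of the episode above 0.03 m or angle between yoghurt_tub's own z axis and vertical above 0.5 rad).
It also fails if it takes over 128 s, if anything falls off the work surface, if the arm or the gripper's body presses on something with over 40 N, if the wrist force passes 120 N, or if a joint passes its speed limit or range.

## Robot

A 7-joint arm with a two-finger parallel gripper is mounted at the origin on a cart in front of the work surface, level with it; the furniture and walls round the work are solid. World frame = base frame: x ahead of the robot, y to its left, z up, the work surface at z = 0. Lengths are in mm, angles in rad, forces in N, time in s.
With the tool pointing down it reaches from about 400 to 875 mm from the base axis. Payload 19.3 kg.
Tool frame: the origin (TCP) lies on the centre line of the jaws, within the pads' length; the fingertips stand 17 mm ahead of it and the grasp point (between the pads) lies 2 mm behind it (manip.finger_overhang is the distance from the TCP to the fingertips, in mm); z points along the fingers, y is the line along which they close (so a half turn about z gives the same grasp; the last joint's range is limited). The gripper opens to 85 mm and grips with 20 to 120 N. Pads are 22 mm wide; open, the fingers measure 114 mm over their backs; the gripper's body (76 mm by 85 mm) begins 54 mm behind the grasp point. The pads swing forward as they close: fully open they stand 13 mm farther back than shut.
Start: joints at [-1.202, 0.521, -0.036, 1.599, 0.021, 1.021, -0.113], TCP at [265.55, 565.772, 248.291] pointing down, gripper open.
Joint ranges: [-2.91, 2.91], [-0.3, 2.13], [-1.5, 1.42], [0.17, 2.43], [-1.26, 4.41], [0.16, 1.93], [-2.52, 2.52]. Speed limits (rad/s): [1.89, 1.89, 2.39, 2.39, 3.01, 3.01, 3.01].

## Interface

Orientations are given as a rotation vector (axis times angle).
In Python, from station import manip, cams, workorder gives the robot as it stands.
- The arm moves only by the shell command python3 -m inch 'ROWS' [OPENING] [FORCE]. ROWS is JSON, a list that holds one entry, the list of rows, each a list of 4 numbers: the shift along the tool's x, y, z scaled (see below), then the turn about the tool's z scaled (see below). In form: [[[x, y, z, spin], ...]]. A call has 1 to 20 rows; each row is the pose to reach, as a shift and turn from the pose commanded when the call began, along the tool's axes at that moment, turning the shorter way round; what a row does not reach only later rows make up. The controller multiplies each number of a shift by 0.25 m and each number of a turn by 360 degrees. A row lasts 1/10 s, in which the tool goes at most 50 mm and 8.59 degrees, less where a joint would pass 70% of its speed; a pose out of reach is approached as far as the arm can. A call with a number of a shift or a turn outside -1 to 1 is refused whole. A call with a gripper value outside its range is refused whole. OPENING is the opening, from -1 (shut) to 1 (fully open), set as the call begins (- or left out, the last holds). The fingers move at their own pace and stop on an object; FORCE is the grip in N (left out, the last holds). Time passes only in rows, so rows that repeat a pose let the fingers close. It gives the time, the measured TCP pose, the force, the opening and the grip force at its end, in the units of the state.
- manip.sense(): the state, without advancing time (a new reading comes with each control period).
- cams.grab_frame(name): name is "side" or "top" or "wrist"; returns the picture (400x640x3 uint8, blue, green, red); there is no depth.
- cams.camera_model(name): a dict with "fx", "fy", "cx", "cy" (pixels), "view" (4x4, takes a point from world to camera coordinates); the wrist camera has in their place "mount" (4x4, takes a point from camera to tool coordinates, whose origin is the TCP and whose axes are the flange's). Camera axes: x right, y up, looking along -z (the intrinsics and any distortion apply to the point x, -y, -z); pixel columns grow to the right and rows downward; lengths in mm; the calibration is good to about 2 mm. A picture is of the moment at which its call begins: read the wrist's pose just before it. camera_model takes no time and is no camera call.
- workorder.job_done(): hands the job in; it is judged then, once.
The state is a dict: "clock": time; "qpos": joint angles; "joint_velocities": joint speeds; "tau": joint torques, N m; "tool_pos": TCP position; "orientation": TCP orientation; "ft_force": force on the tool from outside, world axes, zero at the start; "moment": the same for the moment, N m; "opening": opening from 0.0 (shut) to 1.0 (fully open); "finger_force": force on a finger pad.
Only numpy, scipy, OpenCV 4.12 (cv2) and the standard library are available. Lean on these libraries where they do the work, as an engineer would, in place of code of your own. Each camera call takes 0.05 s, during which the arm holds its last target. There are 200 camera calls.

## Working session

There is one attempt and no reset: what is moved stays moved. The work goes in short steps, Python scripts to look and compute and a shell command to move; the robot and the scene stay as the last step left them, time stands still between calls to the robot, and variables do not carry over. Pictures are saved under pics/ and viewed, at most 14 in all, crops included, and the job is handed in when it is done.

```bash
ls; mkdir -p pics
cat > h.py <<'E'
import numpy as np,cv2,json
from station import manip,cams
from scipy.spatial.transform import Rotation as R
def T():
    s=manip.sense();M=np.eye(4);M[:3,:3]=R.from_rotvec(s["orientation"]).as_matrix();M[:3,3]=s["tool_pos"];return M
def grab(n,f=None):
    M=T();im=cams.grab_frame(n);c=cams.camera_model(n)
    C=M@np.array(c["mount"]) if "mount" in c else np.linalg.inv(np.array(c["view"]))
    if f:cv2.imwrite(f"pics/{f}.png",im);np.savez(f"pics/{f}.npz",C=C,k=[c["fx"],c["fy"],c["cx"],c["cy"]])
    return im
def ray(f,u,v):
    d=np.load(f"pics/{f}.npz");C=d["C"];fx,fy,cx,cy=d["k"]
    r=C[:3,:3]@np.array([(u-cx)/fx,-(v-cy)/fy,-1]);return C[:3,3],r/np.linalg.norm(r)
def plane(f,u,v,z):
    o,r=ray(f,u,v);return o+r*(z-o[2])/r[2]
def tri(*a):
    A=np.zeros((3,3));b=np.zeros(3);L=[ray(*x) for x in a]
    for o,r in L:
        P=np.eye(3)-np.outer(r,r);A+=P;b+=P@o
    p=np.linalg.solve(A,b);return p,[float(np.linalg.norm(np.cross(p-o,r))) for o,r in L]
def proj(f,p):
    d=np.load(f"pics/{f}.npz");fx,fy,cx,cy=d["k"];q=(np.linalg.inv(d["C"])@np.append(p,1))
    return np.array([cx+fx*q[0]/-q[2],cy-fy*q[1]/-q[2]])
E
python3 - <<'E'
from h import *
for n in("side","top","wrist"):
    grab(n,n+"0"); c=cams.camera_model(n);print(n,{k:np.round(v,3).tolist() if k!='x' else 0 for k,v in c.items()})
print(manip.sense())
print(T().round(3), manip.finger_overhang)
E
```

```text
pics
side {'fx': 446.996, 'fy': 446.996, 'cx': 315.982, 'cy': 196.608, 'view': [[-0.994, -0.107, 0.019, 534.613], [0.073, -0.528, 0.846, -43.289], [-0.08, 0.842, 0.533, -1078.171], [0.0, 0.0, 0.0, 1.0]]}
top {'fx': 437.259, 'fy': 437.259, 'cx': 323.071, 'cy': 194.041, 'view': [[0.02, -1.0, 0.024, 23.944], [0.998, 0.021, 0.065, -532.068], [-0.066, 0.023, 0.998, -905.845], [0.0, 0.0, 0.0, 1.0]]}
wrist {'fx': 293.645, 'fy': 293.645, 'cx': 321.707, 'cy': 202.171, 'mount': [[0.0, 0.966, 0.258, 63.672], [1.0, -0.0, -0.0, -0.505], [-0.0, 0.258, -0.966, -126.762], [0.0, 0.0, 0.0, 1.0]]}
{'clock': 0.15, 'qpos': array([-1.20220271,  0.52188377, -0.03632205,  1.59984748,  0.0211835 ,
        1.02116052, -0.11281661]), 'joint_velocities': array([ 0.00067292, -0.00287998,  0.00043509, -0.00187402,  0.00134199,
       -0.00079162, -0.00046456]), 'tau': array([ 7.44522058e-04, -9.27386785e+01,  1.97998479e+00, -3.70054471e+01,
        1.79720332e-02,  6.45391265e-03, -4.90877449e-05]), 'tool_pos': array([265.45107659, 565.55559014, 247.86444371]), 'orientation': array([-6.83772408e-01, -3.06612590e+00,  1.41805889e-03]), 'ft_force': array([0.21258812, 0.10553771, 0.04885196]), 'moment': array([-0.03700456, -0.00030984,  0.00341729]), 'finger_force': 0.0, 'opening': 0.9961597565741128}
[[-9.05000e-01  4.25000e-01 -0.00000e+00  2.65451e+02]
 [ 4.25000e-01  9.05000e-01 -1.00000e-03  5.65556e+02]
 [-0.00000e+00 -1.00000e-03 -1.00000e+00  2.47864e+02]
 [ 0.00000e+00  0.00000e+00  0.00000e+00  1.00000e+00]] 17.0
```

View pics/top0.png

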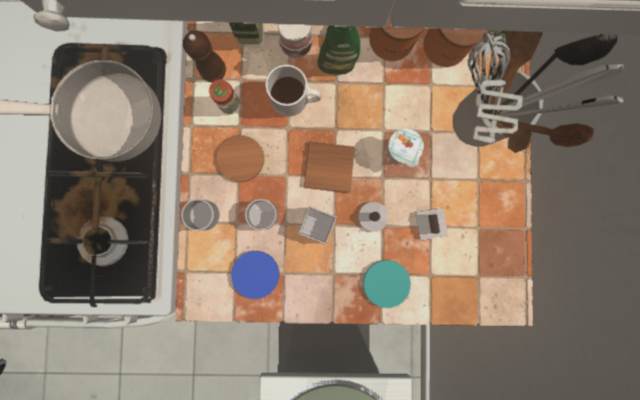

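View pics/side0.png

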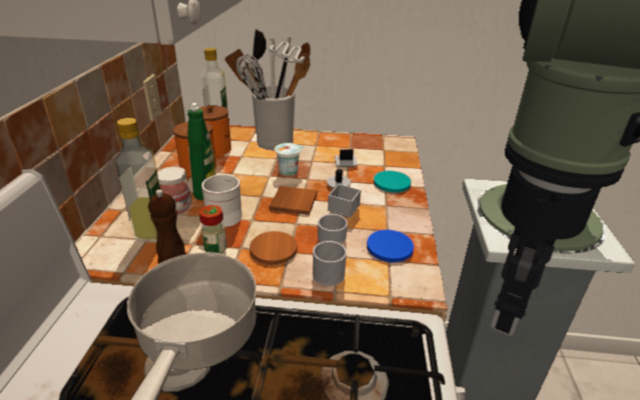

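Run:
```python
from h import *
a=cv2.imread("pics/top0.png")[125:315,180:456];cv2.imwrite("pics/topc.png",cv2.resize(a,None,fx=2.9,fy=2.9,interpolation=2)[:600,:800])
a=cv2.imread("pics/side0.png")[130:290,240:440];cv2.imwrite("pics/sidec.png",cv2.resize(a,None,fx=3.7,fy=3.7,interpolation=2)[:600,:800])
for f in("top0","side0","wrist0"):
    o,r=ray(f,320,200);print(f,o.round(1),r.round(3),plane(f,320,200,0).round(0))
print(proj("top0",[265,565,248]),proj("side0",[265,565,248]))
for n,u,v,us,vs in [("tinL",199,215,330,250),("tinM",261,214,332,222),("sq",317,225,344,192),("rl",374,216,339,175),("sl",431,223,346,157),("rb",240,159,273,248),("sb",329,167,293,199)]:
    p,e=tri(("top0",u,v),("side0",us,vs));print(n,p.round(0),np.round(e,1))
```

```text
top0 [470.6  56.  937.9] [ 0.052 -0.016 -0.999] [520.  41.   0.]
side0 [448.3 942.3 601.1] [ 0.071 -0.839 -0.539] [527.   7.   0.]
wrist0 [207.6 592.2 374.5] [ 0.225 -0.113 -0.968] [295. 549.   0.]
[-26.17270499 351.95355282] [512.17012076 299.14629888]
tinL [482. 281.  66.] [0.4 0.4]
tinM [487. 161.  45.] [0.3 0.3]
sq [467.  47.  53.] [0.7 0.7]
rl [487. -72.  31.] [0.6 0.6]
sl [ 474. -193.   22.] [0.8 0.8]
rb [605. 214.   4.] [1.2 1.2]
sb [591.  23.   7.] [1. 1.]
```

View pics/topc.png

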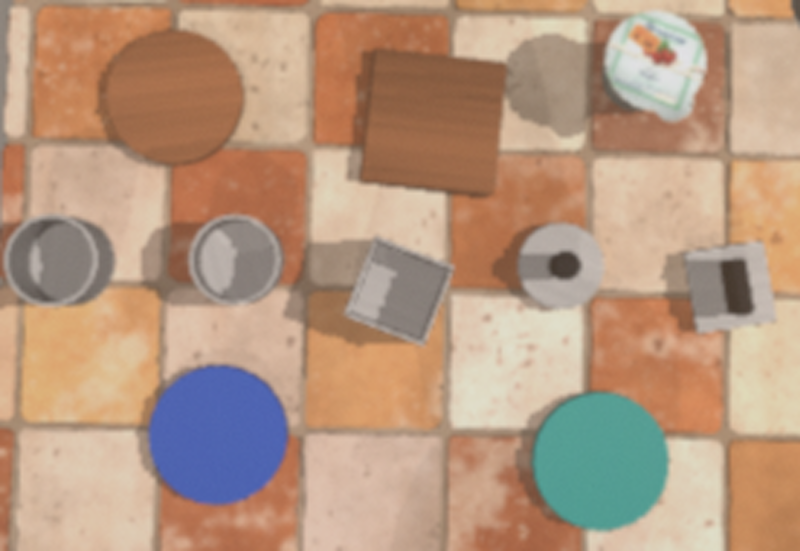

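View pics/sidec.png

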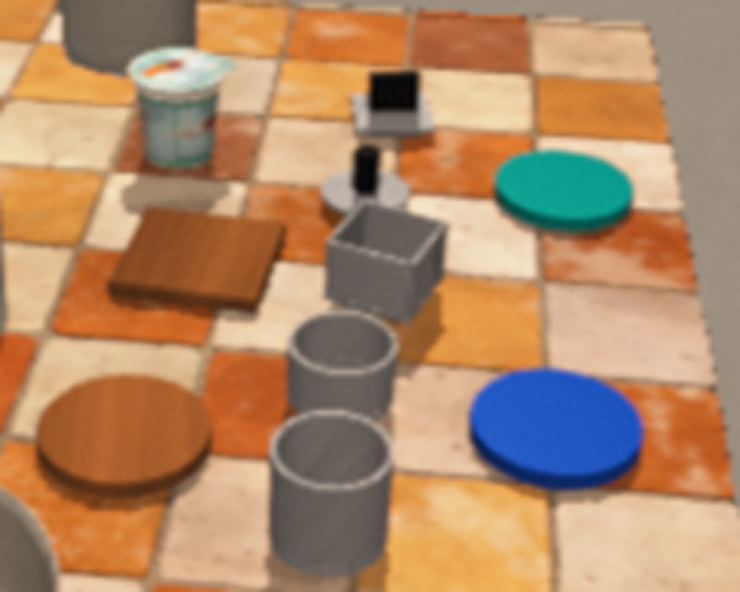

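Tall tin is at top px (198,215), low tin (261,214), square tin (318,225), round lid (374,216), square lid (432,224). The wooden boards are at (240,158) and (330,167). The two-view heights of 66/45/53 mm identify the tins.

```bash
python3 -m inch '[[[-0.07,-0.044,0,-0.007],[-0.14,-0.088,0,-0.014],[-0.21,-0.132,0,-0.021],[-0.28,-0.176,0,-0.028],[-0.35,-0.22,0,-0.035],[-0.42,-0.264,0,-0.042],[-0.49,-0.308,0,-0.049],[-0.56,-0.352,0,-0.056],[-0.63,-0.396,0,-0.063],[-0.7,-0.436,0,-0.07],[-0.7,-0.436,0,-0.07],[-0.7,-0.436,0,-0.07]]]' 1 40; python3 -c "
from h import *
print(T().round(3))"
```

```text
clock: 1.35
tool_pos: [377.7, 392.7, 248.3]
orientation: [-0.0, -3.141, -0.0]
ft_force: [-0.8, 0.4, 0.5]
opening: 0.999
finger_force: 0.0
[[ -1.      0.     -0.    377.717]
 [  0.      1.      0.    392.661]
 [  0.      0.     -1.    248.267]
 [  0.      0.      0.      1.   ]]
```

```bash
python3 -m inch '[[[-0.05,-0.08,0,0],[-0.1,-0.16,0,0],[-0.15,-0.24,0,0],[-0.2,-0.32,0,0],[-0.25,-0.4,0,0],[-0.3,-0.48,0,0],[-0.35,-0.56,0,0],[-0.41,-0.65,0,0],[-0.41,-0.65,0,0],[-0.41,-0.65,0,0]]]'
python3 - <<'E'
from h import *
grab("wrist","w1")
E
python3 -m inch '[[[0,-0.1,0,0],[0,-0.2,0,0],[0,-0.3,0,0],[0,-0.4,0,0],[0,-0.5,0,0],[0,-0.6,0,0],[0,-0.7,0,0],[0,-0.8,0,0],[0,-0.9,0,0],[0,-0.9,0,0],[0,-0.9,0,0]]]'
python3 - <<'E'
from h import *
grab("wrist","w2")
a=np.vstack([cv2.imread(f"pics/w{i}.png")[:,:] for i in(1,2)])
cv2.imwrite("pics/w12.png",cv2.resize(a,None,fx=.75,fy=.75,interpolation=3))
E
```

```text
clock: 2.35
tool_pos: [480.1, 231.0, 248.2]
orientation: [0.001, -3.141, -0.0]
ft_force: [0.3, -0.2, -0.6]
opening: 1.0
finger_force: 0.0
clock: 3.5
tool_pos: [480.5, 6.4, 248.3]
orientation: [-0.002, 3.142, 0.001]
ft_force: [-0.4, 1.1, 0.1]
opening: 1.003
finger_force: 0.0
```

View pics/w12.png

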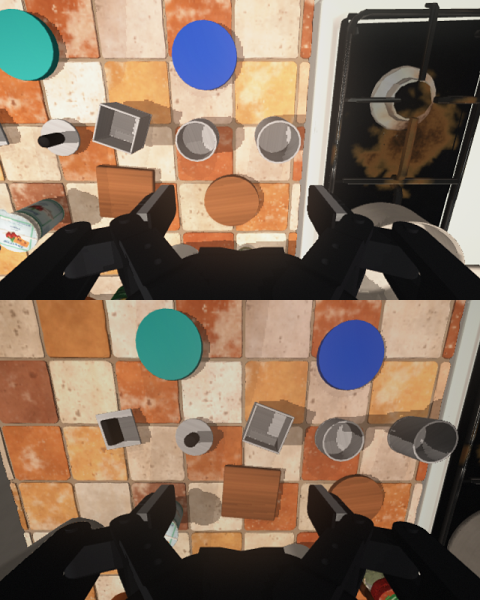

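Run:
```python
from h import *
a=cv2.imread("pics/w1.png")[120:310,110:420];cv2.imwrite("pics/w1c.png",cv2.resize(a,None,fx=2.5,fy=2.5,interpolation=2))
a=cv2.imread("pics/w2.png")[120:310,120:400];cv2.imwrite("pics/w2c.png",cv2.resize(a,None,fx=2.8,fy=2.8,interpolation=2))
```

```text
(no output)
```

View pics/w1c.png

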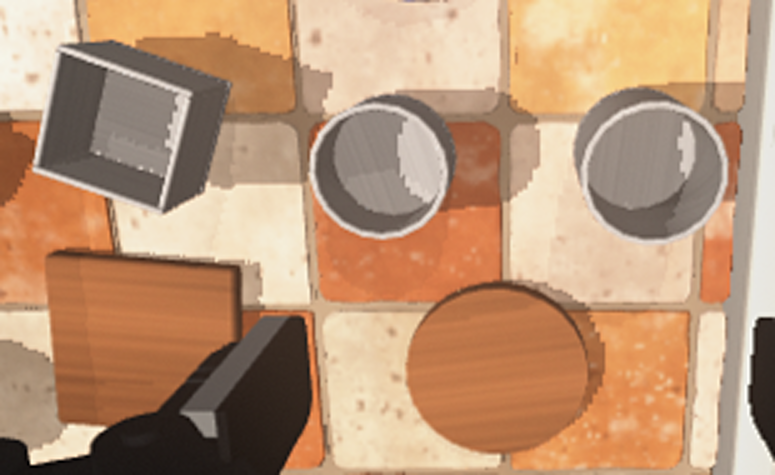

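View pics/w2c.png

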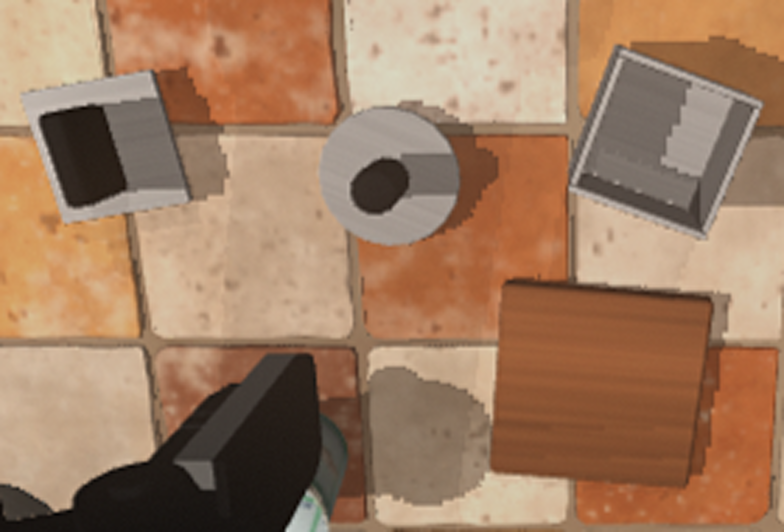

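```bash
cat > meas.py <<'E'
from h import *
w1=lambda x,y:("w1",110+x/2.5,120+y/2.5)
w2=lambda x,y:("w2",120+x/2.8,120+y/2.8)
tp=lambda x,y:("top0",180+x/2.9,125+y/2.9)
sd=lambda x,y:("side0",240+x/3.7,130+y/3.7)
for n,a,b,z in [("tall",w1(655,171),tp(52,260),66),("low",w1(379,170),tp(235,259),46),("rboard",w1(498,372),tp(173,97),12),
  ("rlid",w2(390,176),tp(560,265),12),("knob",w2(380,186),tp(564,264),44)]:
    s={"tall":sd(331,451),"low":sd(343,345),"rboard":sd(125,431),"rlid":sd(365,190),"knob":sd(366,153)}[n]
    p,e=tri(a,b,s);print(n,"wrist",plane(*a,z).round(1),"top",plane(*b,z).round(1),"tri3",p.round(1),np.round(e,1))
for n,c,b,s,z in [("sqtin",[(621,46),(762,103),(706,238),(571,187)],tp(400,291),sd(386,232),52),("sqboard",[(507,284),(712,298),(687,487),(491,468)],tp(434,122),sd(198,256),12),("sqlid",[(22,95),(152,71),(188,199),(65,223)],tp(729,287),None,12)]:
    P=np.array([plane(*w2(*q),z) for q in c]);E=np.roll(P,-1,0)-P
    print(n,P.mean(0).round(1),"top",plane(*b,z).round(1),"sides",np.linalg.norm(E,axis=1).round(1),"ang",((np.degrees(np.arctan2(E[:,1],E[:,0]))+45)%90-45).round(1))
    if s: m=np.mean(c,axis=0);p,e=tri(w2(*m),b,s);print("   tri3",p.round(1),np.round(e,1))
E
python3 meas.py
```

```text
tall wrist [483.3 284.1  66. ] top [482.1 282.8  66. ] tri3 [482.9 284.   63.6] [1.  1.  0.1]
low wrist [487.3 161.2  46. ] top [485.6 160.7  46. ] tri3 [486.2 161.   42.8] [1.7 0.6 1.1]
rboard wrist [607.  213.1  12. ] top [603.8 213.4  12. ] tri3 [605.4 213.8   9.7] [2.7 1.2 1.6]
rlid wrist [488.6 -73.   12. ] top [486.6 -72.3  12. ] tri3 [487.1 -72.6  11.4] [1.7 0.5 1.2]
knob wrist [486.5 -70.4  44. ] top [486.8 -70.7  44. ] tri3 [486.8 -71.   41.8] [0.1 0.1 0.2]
sqtin [468.1  45.1  52. ] top [465.6  44.8  52. ] sides [59.6 58.1 59.1 58.4] ang [-21.3 -19.5 -21.  -18.9]
   tri3 [466.7  45.1  50. ] [1.  1.2 0.3]
sqboard [592.   22.3  12. ] top [589.7  21.8  12. ] sides [ 96.  100.1  98.1  96.5] ang [-4.  -4.4 -6.1 -5.6]
   tri3 [591.4  22.2   6.9] [1.3 1.2 0.6]
sqlid [ 476.3 -198.3   12. ] top [ 473.  -196.8   12. ] sides [59.1 57.7 58.5 58.7] ang [10.2  9.  11.2  9.6]
```

```bash
python3 -m inch '[[[0.02,0.06,0.05,0.02],[0.04,0.11,0.12,0.04],[0.054,0.155,0.2,0.056],[0.054,0.155,0.28,0.056],[0.054,0.155,0.36,0.056],[0.054,0.155,0.44,0.056],[0.054,0.155,0.52,0.056],[0.054,0.155,0.6,0.056],[0.054,0.155,0.67,0.056],[0.054,0.155,0.74,0.056],[0.054,0.155,0.8,0.056],[0.054,0.155,0.84,0.056],[0.054,0.155,0.865,0.056],[0.054,0.155,0.865,0.056],[0.054,0.155,0.865,0.056]]]' 1 40;  python3 -m inch '[[[0,0,0,0],[0,0,0,0],[0,0,0,0],[0,0,0,0],[0,0,0,0],[0,0,0,0],[0,0,0,0],[0,0,0,0]]]' -1 40
```

```text
clock: 5.05
tool_pos: [467.2, 44.4, 32.4]
orientation: [0.548, 3.093, 0.0]
ft_force: [-0.6, -0.2, -0.4]
opening: 1.002
finger_force: 0.0
clock: 5.85
tool_pos: [467.3, 44.2, 32.7]
orientation: [0.548, 3.093, 0.001]
ft_force: [-0.8, 0.9, 8.5]
opening: 0.698
finger_force: 41.6
```

```bash
python3 -m inch '[[[0,0,-0.06,0],[0,0,-0.14,0],[-0.03,0.005,-0.2,0],[-0.1,0.017,-0.22,-0.01],[-0.18,0.03,-0.22,-0.02],[-0.26,0.045,-0.22,-0.03],[-0.34,0.058,-0.22,-0.042],[-0.42,0.072,-0.22,-0.042],[-0.48,0.082,-0.22,-0.042],[-0.497,0.085,-0.22,-0.042],[-0.497,0.085,-0.2,-0.042],[-0.497,0.085,-0.15,-0.042],[-0.497,0.085,-0.1,-0.042],[-0.497,0.085,-0.07,-0.042],[-0.497,0.085,-0.056,-0.042],[-0.497,0.085,-0.048,-0.042],[-0.497,0.085,-0.048,-0.042],[-0.497,0.085,-0.048,-0.042]]]'
```

```text
clock: 7.65
tool_pos: [590.2, 21.4, 44.8]
orientation: [-0.136, -3.137, 0.0]
ft_force: [-11.4, 0.4, 20.6]
opening: 0.699
finger_force: 47.2
```

```bash
python3 -m inch '[[[0,0,0,0],[0,0,0,0],[0,0,0,0],[0,0,0,0],[0,0,-0.05,0],[0,0,-0.12,0],[0,0,-0.2,0],[0.05,0,-0.3,0],[0.1,0,-0.4,0],[0.15,0,-0.5,0],[0.2,0,-0.6,0],[0.2,0,-0.6,0],[0.2,0,-0.6,0]]]' 1
python3 - <<'E'
from h import *
a=grab("wrist","w3");print(T().round(3))
p=proj("w3",[591,22,50]).astype(int);print(p)
x,y=max(p[0]-130,0),max(p[1]-100,0);cv2.imwrite("pics/w3c.png",cv2.resize(a[y:y+200,x:x+260],None,fx=3,fy=3,interpolation=2));print(x,y)
E
```

```text
clock: 8.95
tool_pos: [541.5, 25.7, 195.1]
orientation: [0.136, 3.137, 0.0]
ft_force: [0.3, -0.3, -0.6]
opening: 0.996
finger_force: 0.0
[[-9.96000e-01  8.70000e-02  0.00000e+00  5.41297e+02]
 [ 8.70000e-02  9.96000e-01  0.00000e+00  2.56550e+01]
 [-0.00000e+00  0.00000e+00 -1.00000e+00  1.94235e+02]
 [ 0.00000e+00  0.00000e+00  0.00000e+00  1.00000e+00]]
[323 241]
193 141
```

View pics/w3c.png

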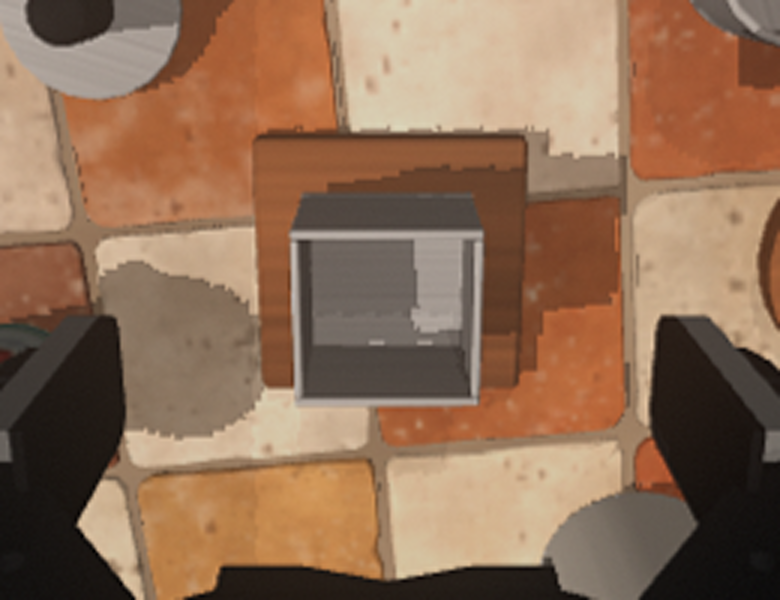

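The square tin stands on the square board with its sides parallel to it. Rim corners in the crop are (291,231), (482,231), (480,403), (296,404).

Run:
```python
from h import *
for n,c,z in [("tin",[(291,231),(482,231),(480,403),(296,404)],64),("board",[(254,137),(526,137),(519,386),(264,387)],12)]:
    P=np.array([plane("w3",193+x/3,141+y/3,z) for x,y in c]);E=np.roll(P,-1,0)-P
    print(n,P.mean(0).round(1),np.linalg.norm(E,axis=1).round(1),((np.degrees(np.arctan2(E[:,1],E[:,0]))+45)%90-45).round(1))
```

```text
tin [591.1  20.9  64. ] [58.7 58.7 59.8 59.1] [-5.  -4.  -4.6 -5. ]
board [592.8  22.2  12. ] [97.7 98.7 99.  99.1] [-5.  -4.2 -4.7 -5. ]
```

```bash
python3 -m inch '[[[0.015,-0.07,0,-0.004],[0.03,-0.15,0,-0.008],[0.05,-0.25,0,-0.012],[0.07,-0.35,0,-0.016],[0.09,-0.45,0,-0.02],[0.11,-0.55,0,-0.025],[0.13,-0.65,0,-0.03],[0.15,-0.75,0,-0.035],[0.17,-0.84,0,-0.04],[0.187,-0.912,0,-0.042],[0.187,-0.912,0.08,-0.042],[0.187,-0.912,0.17,-0.042],[0.187,-0.912,0.26,-0.042],[0.187,-0.912,0.35,-0.042],[0.187,-0.912,0.44,-0.042],[0.187,-0.912,0.52,-0.042],[0.187,-0.912,0.59,-0.042],[0.187,-0.912,0.63,-0.042],[0.187,-0.912,0.647,-0.042],[0.187,-0.912,0.647,-0.042]]]' 1 40;  python3 -m inch '[[[0,0,0,0],[0,0,0,0],[0,0,0,0],[0,0,0,0],[0,0,0,0],[0,0,0,0],[0,0,0,0],[0,0,0,0],[0,0,0,0],[0,0,0,0]]]' -1 40
```

```text
clock: 11.0
tool_pos: [474.6, -197.4, 31.9]
orientation: [0.277, -3.128, -0.0]
ft_force: [0.8, 0.7, -0.3]
opening: 1.001
finger_force: 0.0
clock: 12.0
tool_pos: [474.9, -197.4, 32.6]
orientation: [-0.278, 3.129, -0.0]
ft_force: [-1.4, 0.9, 5.9]
opening: 0.136
finger_force: 39.3
```

```bash
python3 -m inch '[[[0,0,-0.05,0],[0,0,-0.12,0],[0,0,-0.2,0],[-0.02,0.03,-0.28,0],[-0.07,0.09,-0.33,0],[-0.13,0.17,-0.36,0.01],[-0.2,0.25,-0.36,0.02],[-0.27,0.34,-0.36,0.03],[-0.34,0.43,-0.36,0.042],[-0.41,0.52,-0.36,0.042],[-0.48,0.61,-0.36,0.042],[-0.55,0.7,-0.36,0.042],[-0.59,0.75,-0.36,0.042],[-0.611,0.779,-0.36,0.042],[-0.611,0.779,-0.33,0.042],[-0.611,0.779,-0.3,0.042],[-0.611,0.779,-0.28,0.042],[-0.611,0.779,-0.28,0.042],[-0.611,0.779,-0.28,0.042]]]';  python3 -m inch '[[[0,0,0.008,0],[0,0,0.016,0],[0,0,0.024,0],[0,0,0.032,0],[0,0,0.04,0],[0,0,0.046,0],[0,0,0.052,0],[0,0,0.055,0],[0,0,0.056,0],[0,0,0.056,0],[0,0,0.056,0]]]'
```

```text
clock: 13.9
tool_pos: [590.7, 20.6, 102.2]
orientation: [-0.138, -3.138, 0.0]
ft_force: [0.2, 0.4, -0.7]
opening: 0.133
finger_force: 39.2
clock: 15.0
tool_pos: [590.9, 21.2, 88.6]
orientation: [0.137, 3.138, 0.0]
ft_force: [-2.4, -0.3, 6.0]
opening: 0.133
finger_force: 40.2
```

```bash
python3 -m inch '[[[0,0,0,0],[0,0,0,0],[0,0,0,0],[0,0,0,0],[0,0,-0.05,0],[0,0,-0.12,0],[0,0,-0.2,0],[0.05,0,-0.3,0],[0.1,0,-0.4,0],[0.15,0,-0.45,0],[0.2,0,-0.45,0],[0.2,0,-0.45,0],[0.2,0,-0.45,0]]]' 1
python3 - <<'E'
from h import *
a=grab("wrist","w4");s=grab("side","side4");print(T().round(3))
p=proj("w4",[591,22,60]).astype(int)
q=proj("side4",[591,22,60]).astype(int)
cv2.imwrite("pics/w4c.png",np.hstack([cv2.resize(b[max(y-60,0):max(y-60,0)+120,x-65:x+65],(400,370),interpolation=2) for b,(x,y) in((a,p),(s,q))]))
E
```

```text
clock: 16.3
tool_pos: [541.5, 25.5, 201.4]
orientation: [0.136, 3.138, 0.0]
ft_force: [0.0, -0.6, 0.2]
opening: 1.004
finger_force: 0.0
[[-9.96000e-01  8.70000e-02  0.00000e+00  5.41594e+02]
 [ 8.70000e-02  9.96000e-01 -0.00000e+00  2.55100e+01]
 [-0.00000e+00 -0.00000e+00 -1.00000e+00  2.00861e+02]
 [ 0.00000e+00  0.00000e+00  0.00000e+00  1.00000e+00]]
```

View pics/w4c.png

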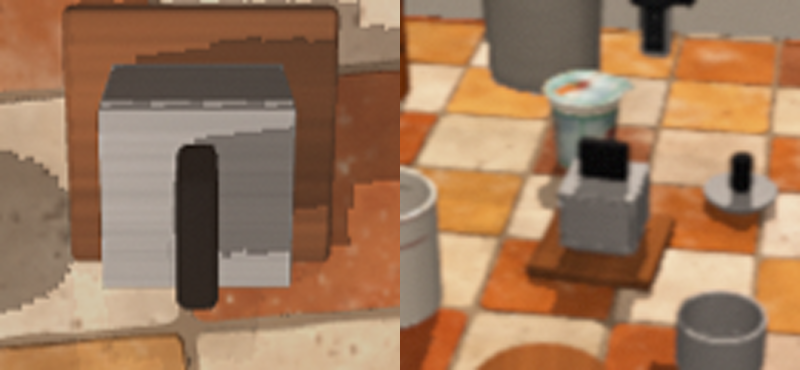

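The square lid sits flat and flush on the square tin (left half, plate around (197,200)). Next is the tall tin.

```bash
python3 -m inch '[[[0.02,0.08,0,-0.003],[0.05,0.17,0,-0.006],[0.08,0.26,0,-0.009],[0.11,0.35,0,-0.012],[0.14,0.44,0,-0.0139],[0.17,0.53,0,-0.0139],[0.2,0.6,0,-0.0139],[0.2,0.6,0,-0.0139],[0.2,0.6,0,-0.0139]]]'; python3 -c "
from h import *
p=T();d=np.array([483,284,44])-p[:3,3];print(p.round(3),(p[:3,:3].T@d/250).round(4))"
```

```text
clock: 17.3
tool_pos: [504.5, 179.2, 200.5]
orientation: [0.001, -3.141, 0.001]
ft_force: [-0.9, -1.0, 0.7]
opening: 1.001
finger_force: 0.0
[[-1.00000e+00 -1.00000e-03 -0.00000e+00  5.04525e+02]
 [-1.00000e-03  1.00000e+00 -0.00000e+00  1.79220e+02]
 [ 0.00000e+00 -0.00000e+00 -1.00000e+00  2.00519e+02]
 [ 0.00000e+00  0.00000e+00  0.00000e+00  1.00000e+00]] [0.0855 0.4195 0.6259]
```

```bash
python3 -m inch '[[[0.02,0.1,0,0],[0.04,0.2,0,0],[0.06,0.3,0,0],[0.085,0.38,0,0],[0.085,0.419,0.03,0],[0.085,0.419,0.1,0],[0.085,0.419,0.18,0],[0.085,0.419,0.26,0],[0.085,0.419,0.34,0],[0.085,0.419,0.42,0],[0.085,0.419,0.5,0],[0.085,0.419,0.56,0],[0.085,0.419,0.6,0],[0.085,0.419,0.625,0],[0.085,0.419,0.625,0],[0.085,0.419,0.625,0]]]' 1 40;  python3 -m inch '[[[0,0,0,0],[0,0,0,0],[0,0,0,0],[0,0,0,0],[0,0,0,0],[0,0,0,0],[0,0,0,0],[0,0,0,0]]]' -1 40
```

```text
clock: 18.9
tool_pos: [483.3, 284.1, 45.0]
orientation: [-0.0, 3.141, 0.0]
ft_force: [-0.5, 0.1, 0.4]
opening: 1.0
finger_force: 0.0
clock: 19.7
tool_pos: [483.4, 284.3, 45.5]
orientation: [-0.001, 3.141, 0.001]
ft_force: [-2.0, -0.5, 10.0]
opening: 0.748
finger_force: 41.5
```

```bash
python3 -m inch '[[[0,0,-0.06,0],[0,0,-0.14,0],[-0.03,-0.017,-0.2,0],[-0.1,-0.058,-0.22,0],[-0.18,-0.104,-0.22,0],[-0.26,-0.15,-0.22,0],[-0.34,-0.196,-0.22,0],[-0.42,-0.242,-0.22,0],[-0.47,-0.271,-0.22,0],[-0.49,-0.283,-0.22,0],[-0.49,-0.283,-0.2,0],[-0.49,-0.283,-0.15,0],[-0.49,-0.283,-0.1,0],[-0.49,-0.283,-0.07,0],[-0.49,-0.283,-0.057,0],[-0.49,-0.283,-0.05,0],[-0.49,-0.283,-0.05,0],[-0.49,-0.283,-0.05,0]]]'
```

```text
clock: 21.5
tool_pos: [604.9, 213.5, 57.7]
orientation: [0.001, -3.141, 0.0]
ft_force: [-9.1, -2.2, 15.3]
opening: 0.743
finger_force: 45.9
```

```bash
python3 -m inch '[[[0,0,0,0],[0,0,0,0],[0,0,0,0],[0,0,0,0],[0,0,-0.05,0],[0,0,-0.12,0],[0,0,-0.2,0],[0.05,0,-0.3,0],[0.1,0,-0.4,0],[0.15,0,-0.5,0],[0.2,0,-0.6,0],[0.2,0,-0.6,0],[0.2,0,-0.6,0]]]' 1
python3 - <<'E'
from h import *
a=grab("wrist","w5")
p=proj("w5",[606,213,60]).astype(int)
x,y=max(p[0]-130,0),max(p[1]-100,0);cv2.imwrite("pics/w5c.png",cv2.resize(a[y:y+200,x:x+260],None,fx=3,fy=3,interpolation=2));print(x,y)
p=T();d=np.array([486.5,161,26])-p[:3,3];print(p.round(3),(p[:3,:3].T@d/250).round(4))
E
```

```text
clock: 22.8
tool_pos: [555.8, 213.4, 208.1]
orientation: [-0.001, 3.14, 0.001]
ft_force: [-0.4, 0.3, -0.1]
opening: 1.001
finger_force: 0.0
192 141
[[ -1.     -0.      0.    555.644]
 [ -0.      1.      0.    213.279]
 [ -0.      0.     -1.    207.225]
 [  0.      0.      0.      1.   ]] [ 0.2769 -0.2091  0.7248]
```

View pics/w5c.png

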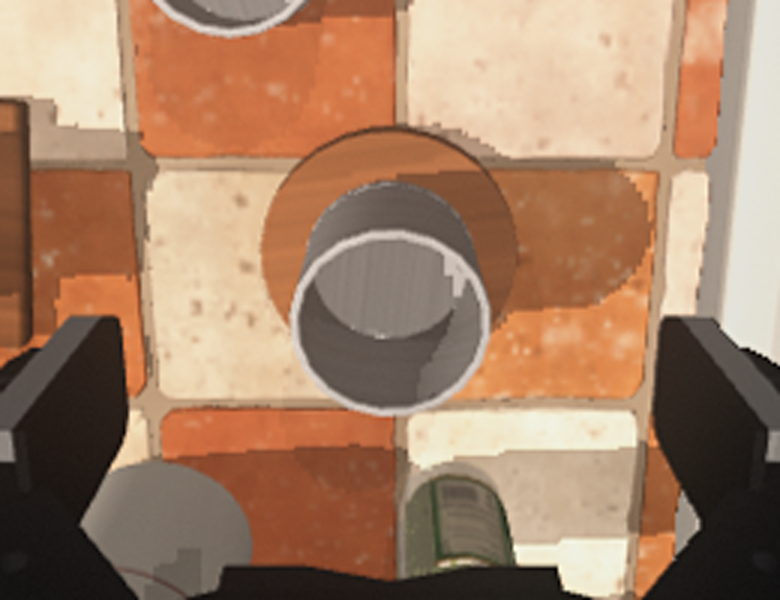

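The tall tin stands on the round board; its rim ellipse is centred at crop (390,322).

```bash
python3 - <<'E'
from h import *
print(plane("w5",192+390.5/3,141+322/3,78),plane("w5",192+389/3,141+250/3,12))
E
python3 -m inch '[[[0.03,-0.02,0,0],[0.08,-0.06,0.02,0],[0.14,-0.11,0.05,0],[0.2,-0.16,0.1,0],[0.25,-0.2,0.15,0],[0.277,-0.209,0.22,0],[0.277,-0.209,0.3,0],[0.277,-0.209,0.38,0],[0.277,-0.209,0.46,0],[0.277,-0.209,0.54,0],[0.277,-0.209,0.61,0],[0.277,-0.209,0.66,0],[0.277,-0.209,0.69,0],[0.277,-0.209,0.709,0],[0.277,-0.209,0.709,0],[0.277,-0.209,0.709,0]]]' 1 40;  python3 -m inch '[[[0,0,0,0],[0,0,0,0],[0,0,0,0],[0,0,0,0],[0,0,0,0],[0,0,0,0],[0,0,0,0],[0,0,0,0]]]' -1 40
```

```text
[605.88379188 212.96608295  78.        ] [605.11767809 212.5614007   12.        ]
clock: 24.45
tool_pos: [486.5, 161.1, 30.2]
orientation: [-0.0, 3.141, 0.0]
ft_force: [-0.7, -0.4, 0.1]
opening: 1.0
finger_force: 0.0
clock: 25.25
tool_pos: [486.6, 161.2, 30.5]
orientation: [-0.001, 3.141, 0.0]
ft_force: [-1.7, -0.6, 7.7]
opening: 0.727
finger_force: 42.4
```

```bash
python3 -m inch '[[[0,0,-0.05,0],[0,0,-0.12,0],[0,0,-0.2,0],[0,0,-0.28,0],[0,0,-0.36,0],[-0.06,0.026,-0.38,0],[-0.14,0.061,-0.38,0],[-0.22,0.096,-0.38,0],[-0.3,0.13,-0.38,0],[-0.38,0.165,-0.38,0],[-0.44,0.191,-0.38,0],[-0.476,0.207,-0.38,0],[-0.476,0.207,-0.36,0],[-0.476,0.207,-0.34,0],[-0.476,0.207,-0.33,0],[-0.476,0.207,-0.33,0],[-0.476,0.207,-0.33,0]]]'
python3 - <<'E'
from h import *
a=grab("wrist","w6");s=grab("side","side6");print(manip.sense()["opening"])
q=proj("side6",[606,213,100]).astype(int)
b=s[max(q[1]-80,0):q[1]+80,q[0]-70:q[0]+70]
cv2.imwrite("pics/w6c.png",np.hstack([cv2.resize(a[150:350,200:440],(420,350),interpolation=2),cv2.resize(b,(350,350),interpolation=2)]))
E
```

```text
clock: 26.95
tool_pos: [605.0, 212.7, 112.4]
orientation: [0.0, -3.141, 0.0]
ft_force: [-0.4, 0.8, -1.0]
opening: 0.719
finger_force: 44.6
0.7242562601315932
```

View pics/w6c.png

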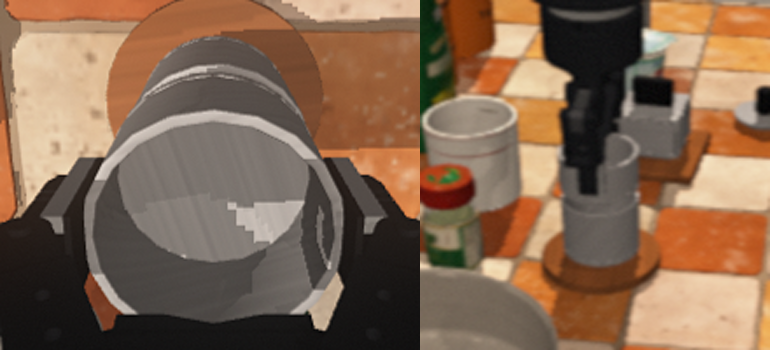

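The low tin hangs upright over the tall one; its rim is centred at about crop (213,227), and the side view shows it aligned.

```bash
python3 - <<'E'
from h import *
for x,y in((213.5,110),(85,227),(342,227)): print(plane("w6",200+x*240/420,150+y*200/350,128).round(1))
E
python3 -m inch '[[[0,0,0.008,0],[0,0,0.016,0],[0,0,0.024,0],[0,0,0.032,0],[0,0,0.038,0],[0,0,0.044,0],[0,0,0.048,0],[0,0,0.05,0],[0,0,0.05,0],[0,0,0.05,0]]]'
```

```text
[575.1 211.7 128. ]
[604.6 180.8 128. ]
[604.5 242.7 128. ]
clock: 28.05
tool_pos: [605.4, 212.9, 100.5]
orientation: [-0.0, 3.141, 0.0]
ft_force: [-3.5, -2.0, 11.3]
opening: 0.72
finger_force: 46.1
```

```bash
python3 -m inch '[[[0,0,0,0],[0,0,0,0],[0,0,0,0],[0,0,0,0],[0,0,-0.05,0],[0,0,-0.12,0],[0,0,-0.2,0],[0.05,0,-0.28,0],[0.1,0,-0.35,0],[0.15,0,-0.42,0],[0.2,0,-0.46,0],[0.2,0,-0.46,0],[0.2,0,-0.46,0]]]' 1
python3 - <<'E'
from h import *
a=grab("wrist","w7");p=T();print(p[:3,3])
d=np.array([487,-72,33])-p[:3,3];print((p[:3,:3].T@d/250).round(4))
for P in([606,213,116],[606,213,12]):print(proj("w7",P))
cv2.imwrite("pics/w7c.png",cv2.resize(a[130:350,190:450],None,fx=3,fy=2.7,interpolation=2)[:594,:780])
E
```

```text
clock: 29.35
tool_pos: [555.4, 212.8, 214.9]
orientation: [-0.001, 3.141, 0.0]
ft_force: [0.9, -0.6, 0.3]
opening: 1.0
finger_force: 0.0
[555.43200095 212.72697937 214.3827142 ]
[ 0.2739 -1.1386  0.7259]
[323.14502477 264.32258085]
[322.68236121 223.67476742]
```

View pics/w7c.png

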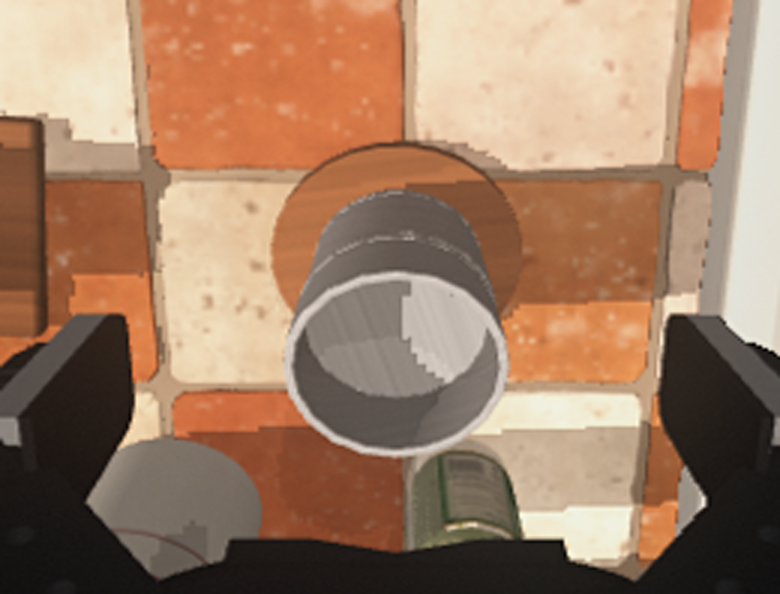

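The low tin is seated flush; its rim centre is at crop (397,364), about (605.5, 212.5, 116). Next is the round lid.

```bash
python3 -m inch '[[[0.02,-0.06,0,0],[0.05,-0.15,0,0],[0.08,-0.25,0,0],[0.11,-0.35,0,0],[0.14,-0.45,0,0],[0.17,-0.55,0,0],[0.2,-0.65,0,0],[0.23,-0.75,0,0],[0.25,-0.85,0,0],[0.274,-0.939,0,0],[0.274,-0.939,0,0]]]'; python3 -m inch '[[[0,-0.1,0,0],[0,-0.2,0,0],[0,-0.2,0.08,0],[0,-0.2,0.17,0],[0,-0.2,0.26,0],[0,-0.2,0.35,0],[0,-0.2,0.44,0],[0,-0.2,0.53,0],[0,-0.2,0.61,0],[0,-0.2,0.67,0],[0,-0.2,0.71,0],[0,-0.2,0.726,0],[0,-0.2,0.726,0],[0,-0.2,0.726,0]]]' 1 40;  python3 -m inch '[[[0,0,0,0],[0,0,0,0],[0,0,0,0],[0,0,0,0],[0,0,0,0],[0,0,0,0],[0,0,0,0],[0,0,0,0],[0,0,0,0],[0,0,0,0]]]' -1 40
```

```text
clock: 30.5
tool_pos: [485.8, -25.6, 214.3]
orientation: [-0.007, -3.14, 0.002]
ft_force: [0.7, 0.9, -0.5]
opening: 0.996
finger_force: 0.0
clock: 31.9
tool_pos: [487.1, -72.0, 33.7]
orientation: [-0.0, 3.141, -0.0]
ft_force: [0.2, 0.6, -0.1]
opening: 1.0
finger_force: 0.0
clock: 32.9
tool_pos: [487.0, -72.0, 33.5]
orientation: [-0.001, 3.141, -0.0]
ft_force: [-0.7, -0.3, 7.1]
opening: 0.223
finger_force: 38.8
```

```bash
python3 -m inch '[[[0,0,-0.05,0],[0,0,-0.12,0],[0,0,-0.2,0],[0,0.02,-0.28,0],[0,0.06,-0.36,0],[0,0.12,-0.44,0],[0,0.2,-0.5,0],[0,0.29,-0.52,0],[0,0.38,-0.52,0],[0,0.47,-0.52,0],[0,0.56,-0.52,0],[0,0.65,-0.52,0],[0,0.74,-0.52,0],[0,0.82,-0.52,0],[0,0.9,-0.52,0],[0,0.9,-0.52,0]]]'; python3 -m inch '[[[-0.05,0.03,0,0],[-0.12,0.07,0,0],[-0.2,0.11,0,0],[-0.28,0.15,0,0],[-0.36,0.19,0,0],[-0.43,0.22,0,0],[-0.474,0.239,0,0],[-0.474,0.239,0.01,0],[-0.474,0.239,0.03,0],[-0.474,0.239,0.04,0],[-0.474,0.239,0.04,0],[-0.474,0.239,0.04,0]]]'
```

```text
clock: 34.5
tool_pos: [486.5, 155.7, 164.0]
orientation: [-0.006, 3.141, 0.002]
ft_force: [-0.2, -0.6, -0.7]
opening: 0.221
finger_force: 39.2
clock: 35.7
tool_pos: [605.0, 212.7, 153.4]
orientation: [0.0, -3.141, 0.0]
ft_force: [0.4, 0.5, -0.4]
opening: 0.217
finger_force: 39.2
```

```bash
python3 -m inch '[[[0,0,0.008,0],[0,0,0.016,0],[0,0,0.024,0],[0,0,0.032,0],[0,0,0.038,0],[0,0,0.043,0],[0,0,0.046,0],[0,0,0.048,0],[0,0,0.048,0],[0,0,0.048,0]]]'; python3 -c "
from h import *
print(manip.sense()['tool_pos'])"
```

```text
clock: 36.7
tool_pos: [605.4, 212.9, 141.6]
orientation: [-0.001, 3.141, 0.0]
ft_force: [-0.6, -0.9, 5.2]
opening: 0.226
finger_force: 39.6
[605.43757842 212.90012949 141.64153976]
```

Height is right (141.6 against 141.5 expected). Release, retreat and look.

```bash
python3 -m inch '[[[0,0,0,0],[0,0,0,0],[0,0,0,0],[0,0,0,0],[0,0,-0.05,0],[0,0,-0.12,0],[0,0,-0.2,0],[0.08,0,-0.28,0],[0.16,0,-0.36,0],[0.25,0,-0.4,0],[0.34,0,-0.4,0],[0.43,0,-0.4,0],[0.43,0,-0.4,0],[0.43,0,-0.4,0],[0.43,0,-0.4,0]]]' 1
python3 - <<'E'
from h import *
s=grab("side","side8");t=grab("top","top8")
cv2.imwrite("pics/fin.png",np.hstack([cv2.resize(s[120:300,190:390],(400,360),interpolation=2),cv2.resize(t[80:260,190:390],(400,360),interpolation=2)]))
E
```

```text
clock: 38.2
tool_pos: [498.5, 212.8, 241.7]
orientation: [-0.0, 3.141, 0.0]
ft_force: [0.0, -0.4, 0.7]
opening: 0.995
finger_force: 0.0
```

View pics/fin.png

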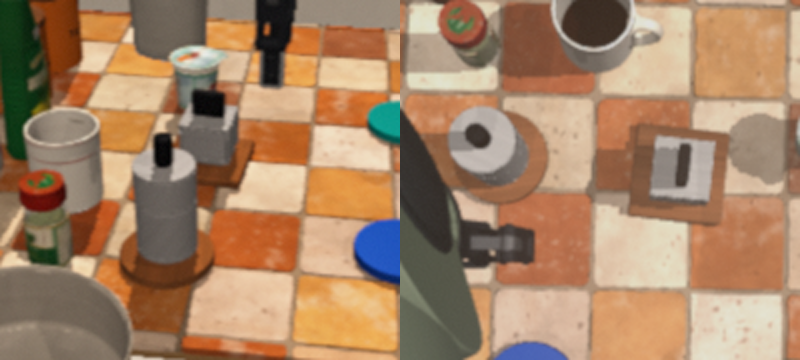

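Both stacks are closed and upright on their boards (side view (165,210) and (208,135)), and the bystanders have not moved.

```bash
python3 -c "
from station import workorder
print(workorder.job_done())"
```

```text
the job is handed in; nothing more can be done
None
```

Both lunch-tin stacks are seated, closed and released on their wooden boards, the mug, spice jar and yoghurt tub stand untouched, and the job was handed in at about 38 s; no verdict was returned.

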